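Batch turned spools through a gated chute into the carousel bin

TASK

Put the pale turned spools away in the carousel bin through the chute, the tall ones first and then the short ones: for each kind, turn the carousel by its crank peg until the compartment with that kind's sample spool in it is centred under the chute, put all the spools of that kind into the chute behind the shut gate, and only then turn the gate dial to its third click so that they slide in together. Turn the dial back to zero before loading the second kind and again at the end, and leave the dark spool alone.

Things in the scene. Friction and masses are not known exactly. Their poses are not given: they have to be found in the camera images.
- tall_1: Tall pale turned wooden spool, 42 mm in diameter and 70 mm long, 50 g; waist 34 mm in diameter from 34 to 51 mm above its underside. Origin at the centre of the underside, own z axis along its length; stands on the bench at the start. May be absent (None).
- tall_2: Tall pale turned wooden spool, 42 mm in diameter and 70 mm long, 50 g; waist 34 mm in diameter from 34 to 51 mm above its underside. Origin at the centre of the underside, own z axis along its length; stands on the bench at the start. May be absent (None).
- short_1: Short pale turned wooden spool, 44 mm in diameter and 40 mm long, 50 g; waist 36 mm in diameter from 20 to 28 mm above its underside. Origin at the centre of the underside, own z axis along its length; stands on the bench at the start. May be absent (None).
- short_2: Short pale turned wooden spool, 44 mm in diameter and 40 mm long, 50 g; waist 36 mm in diameter from 20 to 28 mm above its underside. Origin at the centre of the underside, own z axis along its length; stands on the bench at the start. May be absent (None).
- dark_spool: Dark spool, 38 mm in diameter, 55 mm tall, standing on the bench; a bystander to be left alone. Origin at the centre of its underside.
- station: Fixed plywood board, 180 mm (x) by 395 mm (y), 12 mm thick, that carries carousel, chute and dial. Its own y axis points from the dial end to the carousel end, z up. Along its y axis from the origin: dial axis at -190 mm, chute from -82 to +45 mm, carousel axis at +160 mm. In front of the chute (x = -74 mm) runs a thin tube, below the chute's walls.
- chute: Fixed open plywood chute: spools slide by themselves down to the gate; floor 110 mm wide inside and 170 mm long, sloping 45 degrees down to the carousel; side walls 51 mm high (measured square to the floor), a 22 mm high wall at the upper end, open above; its highest point is 301 mm above the bench. Origin at the middle of the floor's lower lip, 145 mm above the bench; own y axis points down the slope (the floor is y = -0.17 to 0), x across, z square to the floor.
- hopper (a point): Point on the middle of the chute's floor, 80 mm up the slope from the lip and 202 mm above the bench: the place to drop a spool in, from a few cm. At most two spools go in together.
- drop (a point): Point in the plane of the carousel's floor, 30 mm above the bench, fixed to the station, just inward of the chute's lip: a compartment is centred under the chute when its own point (tall_bin, short_bin) is here.
- carousel_axis (a point): Point on the vertical axis of the carousel, at the top of its round hub post (48 mm wide), 130 mm above the bench; fixed. The carousel is a round wooden tray of 138 mm outer radius, floor 30 mm and rim 85 mm above the bench, with three equal compartments of 120 degrees; it turns freely all the way round and stays where it is left (friction 0.06 Nm).
- carousel (a joint): Turn of the carousel, rad, anticlockwise seen from above, endless; 0 = tall compartment under the chute.
- crank_peg (a point): Upright round steel peg, 16 mm in diameter, on a short crank arm, 50 mm from the axis, over the compartment without a sample; 120 to 195 mm above the bench, this point at 180 mm. Pinch it from above and lead it round in a circle (it may turn between the fingers). The shut gate's top is 180 mm high, 80 mm from the axis, its guides at either end 195 mm. Do not turn with the gate open.
- tall_bin (a point): Centre of the compartment for tall spools (a tall sample spool is fixed upright in it beside a divider), on its floor, 92 mm from the axis.
- short_bin (a point): Centre of the compartment for short spools (a short sample spool is fixed upright in it beside a divider), on its floor, 92 mm from the axis; 120 degrees anticlockwise from tall_bin seen from above. The third compartment has no sample and stays empty.
- divider_a: Divider of the carousel, 6 mm thick, 30 to 85 mm above the bench; the body's origin lies on the carousel's axis at bench height, own x axis runs outward along the divider, z up; turns with the carousel. The tall compartment lies on its +y side.
- divider_b: Divider of the carousel, 6 mm thick, 30 to 85 mm above the bench; the body's origin lies on the carousel's axis at bench height, own x axis runs outward along the divider, z up; turns with the carousel. The tall compartment lies on its -y side, the short one on its +y side.
- divider_c: Divider of the carousel, 6 mm thick, 30 to 85 mm above the bench; the body's origin lies on the carousel's axis at bench height, own x axis runs outward along the divider, z up; turns with the carousel. The short compartment lies on its -y side.
- dial_grip (a point): Middle of the dial's upright grip bar, 14 mm thick, 56 mm long, 34 mm high (its top is 99 mm above the bench, this point 86 mm); at zero the bar lies along the station's y axis, its white mark on the -y end. Grip from above across the 14 mm.
- dial (a joint): Turn of the gate dial, rad, clockwise seen from above; starts at 0 = gate shut. It clicks every 25 degrees (0.436 rad) up to four, and settles by itself into the nearest click when let go (about 0.07 Nm). Each click lifts the aluminium gate at the chute's lip by 27 mm, square to the chute's floor; third click = 1.309 rad, open 81 mm (the open gate then leans out towards the carousel's hub).
Not all that is in view belongs to the job. Leave any purple look-alike of the short_2 alone.

How it is judged:
By the outcome, as a careful person would: the job done as asked, in the order asked, and still so for the second after the job is handed in, with the robot touching nothing.
Of tall_1, tall_2 only 1 to 2 are there at a start; the rules pass over those that are not, and their reading is None.
Of short_1, short_2 only 1 to 2 are there at a start; the rules pass over those that are not, and their reading is None.
At some moment in a run one of tall_1, tall_2, short_1, short_2 may be knocked a few centimetres aside while the robot is not near it.
Once in a run the grip may slacken for a moment while it holds something.
It also fails if it takes over 210 s, if anything falls off the work surface, if the arm or the gripper's body presses on something with over 40 N, if the wrist force passes 120 N, or if a joint passes its speed limit or range.

ROBOT

A 7-joint arm with a two-finger parallel gripper is mounted at the origin on a cart in front of the work surface, level with it; the furniture and walls round the work are solid. World frame = base frame: x ahead of the robot, y to its left, z up, the work surface at z = 0. Lengths are in m, angles in rad, forces in N, time in s.
With the tool pointing down it reaches from about 0.425 to 0.8 m from the base axis. Payload 8.3 kg.
Tool frame: the origin (TCP) lies at the very end of the fingers, on their centre line; the grasp point (between the pads) lies 19 mm behind it (ctrl.hold_point_z is the distance from the TCP to the grasp point, in m); x points along the fingers, y is the direction in which the jaws open and shut, and the axes are right-handed (so a half turn about x gives the same grasp; the last joint's range is limited). The gripper opens to 85 mm and grips with 20 to 120 N. Pads are 22 mm wide; open, the fingers measure 114 mm over their backs; the gripper's body (76 mm by 85 mm) begins 54 mm behind the grasp point. The pads swing forward as they close: fully open they stand 13 mm farther back than shut.
Start: joints at [-1.164, 0.383, 0.016, 1.37, -0.006, 1.388, -0.046], TCP at [0.283, 0.557, 0.231] pointing down, gripper open.
Joint ranges: [-2.95, 2.95], [-0.25, 2.06], [-1.52, 1.56], [0.18, 2.33], [-1.44, 4.58], [0.02, 2.06], [-3.01, 3.01]. Speed limits (rad/s): [2.39, 2.39, 3.01, 3.01, 3.14, 3.14, 3.14].

INTERFACE

Orientations are given as [roll, pitch, yaw] about the fixed x, y, z axes, in that order (R = Rz(yaw) Ry(pitch) Rx(roll)).
In Python, from workcell import ctrl gives the robot as it stands.
- The arm moves only by the tool apply_moves, never from a script. Its argument "targets" is a list of rows, each a list of 3 entries, a list of its own where there are three numbers: the closure, from -1 (fully open) to 1 (shut), then the shift along the world's x, y, z in units of 0.12 m (1.0 is 0.12 m), then the turn, a rotation vector about the world's x, y, z in units of 0.08 rad (1.0 is 0.08 rad). In form: [[hand, [dx, dy, dz], [wx, wy, wz]], ...]. A call has 1 to 20 rows; each row shifts and turns the commanded pose from where the row before left it; what a row does not reach is not made up. A row lasts 1/8 s, in which the tool goes at most 62.5 mm and 10.7 degrees, less where a joint would pass 70% of its speed; a pose out of reach is approached as far as the arm can. A call with a number of a shift or a turn outside -1 to 1 is refused whole. A call with a gripper value outside its range is refused whole. The fingers move at their own pace and stop on an object; the grip force is fixed at half the most. Time passes only in rows, so rows that do not move let the fingers close. It gives the time, the measured TCP pose, the force and the opening at its end, in the units of the state.
- ctrl.get_state(): the state, without advancing time (a new reading comes with each control period).
- ctrl.read_camera(name): name is "scene" or "top"; returns the picture (480x640x3 uint8, red, green, blue); there is no depth.
- ctrl.camera_info(name): a dict with "mtx" (3x3 intrinsics, pixels), "R" (3x3) and "t" (3): a world point X has camera coordinates R X + t. Camera axes: x right, y down, z forward; pixel columns grow to the right and rows downward; lengths in m; the calibration is good to about 2 mm. A picture is of the moment at which its call begins. camera_info takes no time and is no camera call.
- ctrl.finish_job(): hands the job in, once; it reports no verdict.
Trained networks look in the newest picture that a camera, given by its name, has taken for a name from the list of things; names that differ only in an ending like _2 or _b are one class to them, and where a whole thing is asked for, a point or a joint stands for the part that bears it (a point fixed in the world has none). Each returns a list of dicts, best first, with "score" (0 to 1); they miss things now and then, are a little off and sometimes report something else, mostly with a low value. They report only what shows in the picture. A call takes as long as a camera call. They do not tell look-alikes from the thing itself.
- ctrl.recognise(camera, name): "location" ([row, column] in pixels, amid what is visible of it).
The state is a dict: "time": time; "q": joint angles; "joint_vel": joint speeds; "joint_torque": joint torques, N m; "eef_pos": TCP position; "eef_rot": TCP orientation; "wrist_force": force on the tool from outside, world axes, zero at the start; "ft_torque": the same for the moment, N m; "gripper_width": finger opening in m.
Only numpy, scipy, OpenCV 4.12 (cv2) and the standard library are available. Lean on these libraries where they do the work, as an engineer would, in place of code of your own. Each camera call takes 0.05 s, during which the arm holds its last target. There are 200 camera calls.

## Working session

There is one attempt and no reset: what is moved stays moved. The work goes in short steps, Python scripts to look and compute and a tool call to move; the robot and the scene stay as the last step left them, time stands still between calls to the robot, and variables do not carry over. Pictures are saved under pics/ and viewed, about 12 in all and at most 16, crops included, and the job is handed in when it is done.

Besides the shell and the picture viewer there is one more tool, called after ">>>" by a JSON object that holds its "fn" and its "kwargs". apply_moves: Moves the arm, as the interface text tells. Shifts and turns lie within -1 to 1; 1 stands for 0.12 m of shift or 0.08 rad of turn. Its arguments: {"type":"object","properties":{"targets":{"type":"array"}},"required":["targets"]}

```bash
ls; mkdir -p pics; python3 - <<'E'
from workcell import ctrl
import cv2,numpy as np
print(ctrl.get_state())
for c in("scene","top"):
    im=ctrl.read_camera(c); cv2.imwrite(f"pics/{c}0.png",im[:,:,::-1])
    i=ctrl.camera_info(c); print(c,np.round(i["mtx"],1).tolist(),np.round(i["R"],3).tolist(),np.round(i["t"],3).tolist())
    for n in("tall_1","short_1","dark_spool","crank_peg","dial_grip","carousel","station","chute"):
        print(c,n,[(np.round(d["location"]).tolist(),round(d["score"],2)) for d in ctrl.recognise(c,n)])
E
```

```text
pics
{'time': 0.0, 'q': array([-1.16387088,  0.38427355,  0.01636817,  1.37113625, -0.00631419,
        1.38818385, -0.04652093]), 'joint_vel': array([-0.00117899,  0.0004945 , -0.00052028, -0.00042514, -0.00147317,
       -0.00015615, -0.00072614]), 'joint_torque': array([ 4.76100504e-04, -6.27596855e+01,  8.44407454e-01, -3.71815646e+01,
        1.64274545e-02,  1.44215062e-02,  4.62469018e-06]), 'eef_pos': array([0.28269486, 0.556863  , 0.23026485]), 'eef_rot': array([-1.56064975,  1.56884411, -2.03042949]), 'wrist_force': array([ 0.44617133, -0.21416696, -0.26444202]), 'ft_torque': array([ 0.0008262 ,  0.02262391, -0.02930703]), 'gripper_width': 0.08536952013177541}
scene [[450.4, 0.0, 320.5], [0.0, 450.4, 236.0], [0.0, 0.0, 1.0]] [[0.471, -0.882, -0.013], [-0.398, -0.199, -0.896], [0.787, 0.427, -0.445]] [-0.371, 0.367, 0.582]
scene tall_1 [([342.0, 401.0], 0.65), ([292.0, 349.0], 0.62)]
scene short_1 [([335.0, 484.0], 0.86), ([370.0, 459.0], 0.72), ([318.0, 416.0], 0.68)]
scene dark_spool [([274.0, 374.0], 0.7), ([267.0, 203.0], 0.4)]
scene crank_peg [([265.0, 204.0], 0.69), ([
[... 173 characters left out ...]
ute [([210.0, 264.0], 0.72)]
top [[453.1, 0.0, 316.2], [0.0, 453.1, 232.6], [0.0, 0.0, 1.0]] [[0.008, -1.0, 0.015], [-0.99, -0.01, -0.138], [0.138, -0.014, -0.99]] [-0.11, 0.622, 1.084]
top tall_1 [([279.0, 404.0], 0.86)]
top short_1 [([238.0, 451.0], 0.74), ([253.0, 196.0], 0.72), ([245.0, 403.0], 0.71), ([285.0, 450.0], 0.5)]
top dark_spool [([197.0, 346.0], 0.47)]
top crank_peg [([252.0, 196.0], 0.76), ([257.0, 246.0], 0.45), ([244.0, 168.0], 0.45)]
top dial_grip [([256.0, 349.0], 0.6), ([280.0, 218.0], 0.15)]
top carousel [([251.0, 199.0], 0.91)]
top station [([256.0, 242.0], 0.96), ([251.0, 195.0], 0.65)]
top chute [([244.0, 403.0], 0.64), ([247.0, 265.0], 0.59), ([251.0, 194.0], 0.57)]
```

View pics/scene0.png

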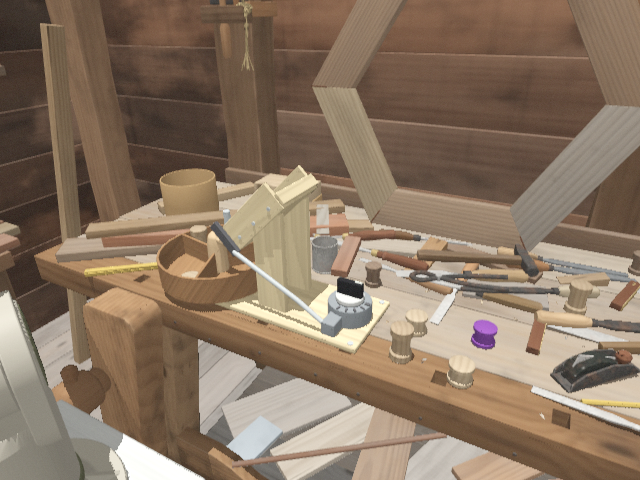

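View pics/top0.png

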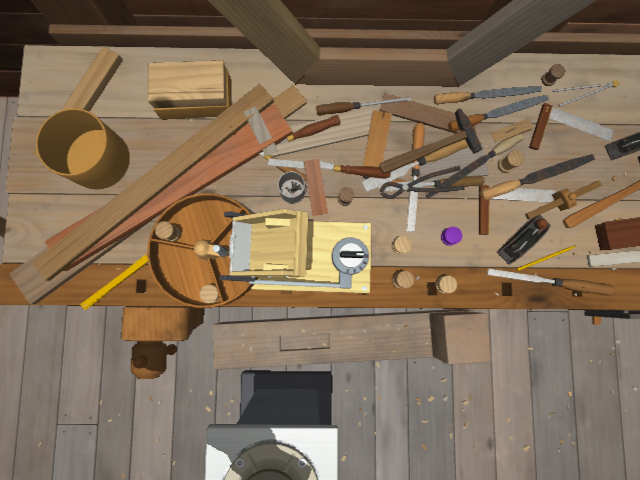

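The top view shows one tall spool at (404,279) and two short ones at (402,244) and (447,284), with the purple look-alike at (451,236). The dark spool is at (346,197), and there is an unclear brownish spool at (512,160). The carousel is at left and the dial at (350,256). I'll look closer at the unclear spool and the carousel.

```bash
cat > h.py <<'E'
from workcell import ctrl
import cv2,numpy as np
def pix(c,X):
    i=ctrl.camera_info(c); p=i["mtx"]@(i["R"]@np.asarray(X,float)+i["t"]); return p[:2]/p[2]
def ray(c,col,row,z):
    i=ctrl.camera_info(c); d=i["R"].T@np.linalg.solve(i["mtx"],[col,row,1]); o=-i["R"].T@i["t"]
    return o+d*(z-o[2])/d[2]
def tri(uv_s,uv_t):
    A=[];b=[]
    for c,(u,v) in (("scene",uv_s),("top",uv_t)):
        i=ctrl.camera_info(c); P=i["mtx"]@np.c_[i["R"],i["t"]]
        for k,w in((0,u),(1,v)): r=w*P[2]-P[k]; A.append(r[:3]); b.append(-r[3])
    return np.linalg.lstsq(np.array(A),np.array(b),rcond=None)[0]
E
python3 - <<'E'
from h import *
s=cv2.imread("pics/scene0.png");t=cv2.imread("pics/top0.png")
a=cv2.resize(t[180:310,140:380],None,fx=3.3,fy=3.3,interpolation=cv2.INTER_CUBIC)[:,:790]
b=cv2.resize(s[250:400,370:620],None,fx=1.1*1.4,fy=1.54,interpolation=cv2.INTER_CUBIC)
c=cv2.resize(t[130:300,380:560],None,fx=1.1*1.2,fy=1.32,interpolation=cv2.INTER_CUBIC)
cv2.imwrite("pics/carou.png",a)
h=max(b.shape[0],c.shape[0]); m=np.zeros((h,b.shape[1]+c.shape[1],3),np.uint8); m[:b.shape[0],:b.shape[1]]=b; m[:c.shape[0],b.shape[1]:]=c
cv2.imwrite("pics/sp.png",cv2.resize(m,None,fx=1.25,fy=1.25))
print("tall tri",tri((401,342),(404,279)),"short",tri((416,318),(403,245)),tri((459,370),(450,285)))
print("unk",tri((580,295),(512,160)),"purple",tri((484,335),(451,238)),"dark",tri((374,274),(346,197)))
print("hub top",ray("top",196,252,.13))
E
```

```text
tall tri [ 0.50911499 -0.32035978  0.03731818] short [ 0.59462072 -0.32105788  0.03475713] [ 0.49425473 -0.43299861  0.03130507]
unk [ 0.8161981  -0.60479514  0.04302874] purple [ 0.61574543 -0.44788357  0.0232209 ] dark [ 0.71736756 -0.1799938   0.0315433 ]
hub top [0.56393195 0.16996473 0.13      ]
```

View pics/carou.png

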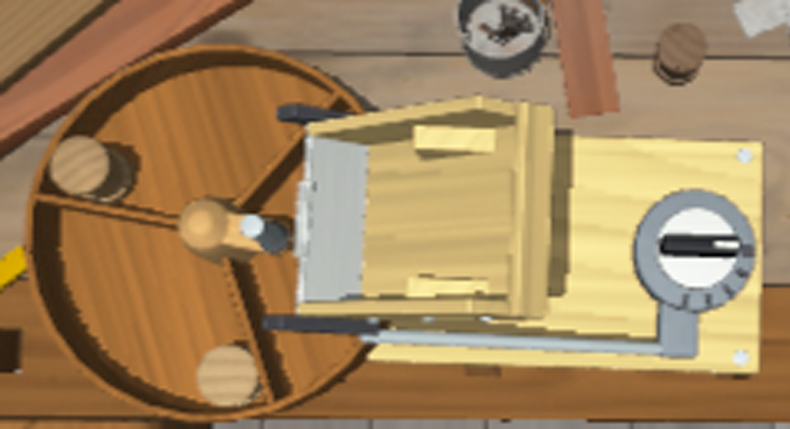

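View pics/sp.png

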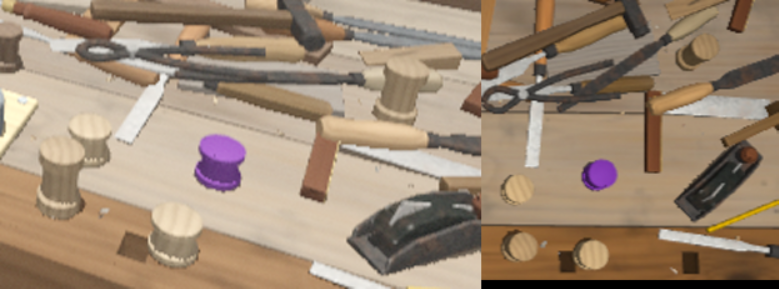

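Only one tall spool is within reach; the brown one is about 1 m away in the clutter, so I take it as decor. In the crop, the sample at (80,165) is upper-left and the one at (228,375) is lower-left. The peg, at crop (252,226), is on the chute side. Now I'll work out the station pose.

```bash
python3 - <<'E'
from h import *
f=lambda u,v,z: ray("top",140+u/3.3,180+v/3.3,z)
hub=f(205,221,.13); peg=f(252,226,.195); bar=f(700,245,.099); s1=f(743,155,.013); s2=f(740,357,.013)
for n,p in zip(("hub","peg","bar","s1","s2"),(hub,peg,bar,s1,s2)): print(n,np.round(p,4))
print("hub-bar",np.linalg.norm((hub-bar)[:2]),"peg r",np.linalg.norm((peg-hub)[:2]),"ang station",np.degrees(np.arctan2(*(hub-bar)[1::-1])),"peg ang",np.degrees(np.arctan2(*(peg-hub)[1::-1])))
# rim circle via candidate edges: left(25,230) bottom(210,418) top(190,47)
R=[f(*q,.085)[:2] for q in((25,230),(200,418),(190,45),(70,340))]
A=np.array([[2*p[0],2*p[1],1] for p in R]); c=np.linalg.lstsq(A,[p@p for p in R],rcond=None)[0]; print("rim c",c[:2],"r",np.sqrt(c[2]+c[:2]@c[:2]))
for q,n in (((35,200),"div left"),((275,400),"div low"),((345,105),"div up")):
    p=f(*q,.085); print(n,np.degrees(np.arctan2(p[1]-c[1],p[0]-c[0])),np.linalg.norm(p[:2]-c[:2]))
for q,n in (((80,165),.1),((228,375),.07)):
    p=f(*q,n); print("sample",p,np.degrees(np.arctan2(p[1]-c[1],p[0]-c[0])))
for X in ([.816,-.605,0],[.816,-.605,.07]): print("unk",pix("scene",X),pix("top",X))
from scipy.spatial.transform import Rotation as Ro
s=ctrl.get_state(); print(Ro.from_euler("xyz",s["eef_rot"]).as_matrix().round(3))
E
```

```text
hub [0.5756 0.1566 0.13  ]
peg [0.5658 0.1107 0.195 ]
bar [ 0.5649 -0.1885  0.099 ]
s1 [ 0.6433 -0.2303  0.013 ]
s2 [ 0.4873 -0.2269  0.013 ]
hub-bar 0.3452292283061547 peg r 0.046912572825064155 ang station 88.23280242807473 peg ang -102.0344228662411
rim c [0.57729866 0.15732444] r 0.1356677026341402
div left 82.6802252188662 0.13375242393189485
div low -160.10956665629135 0.13202165712115171
div up -44.747804637884194 0.12525473098183038
sample [0.61800928 0.25424252 0.1       ] 67.21506818063001
sample [0.4705043  0.14961309 0.07      ] -175.86998464892966
unk [575.40856716 311.80284972] [504.76516824 164.90791769]
unk [583.44261696 284.1325308 ] [516.70174762 156.92314482]
[[-0.     0.453  0.892]
 [-0.     0.892 -0.453]
 [-1.    -0.    -0.   ]]
```

Dividers and peg agree: the peg is at about -102° round the hub at (0.577,0.158), and the chute lies at about -91.6°. The tall bin therefore needs the peg at about 148°, and the short bin at about 28°. I'll start by moving above the peg with the jaws along x.

>>> {"fn": "apply_moves", "kwargs": {"targets": [[0,[0.169,-0.267,0.02],[0,0,-1]],[0,[0.169,-0.267,0.02],[0,0,-1]],[0,[0.169,-0.267,0.02],[0,0,-1]],[0,[0.169,-0.267,0.02],[0,0,-1]],[0,[0.169,-0.267,0.02],[0,0,-1]],[0,[0.169,-0.267,0.02],[0,0,-1]],[0,[0.169,-0.267,0.02],[0,0,-1]],[0,[0.169,-0.267,0.02],[0,0,-1]],[0,[0.169,-0.267,0.02],[0,0,-1]],[0,[0.169,-0.267,0.02],[0,0,-1]],[0,[0.169,-0.267,0.02],[0,0,-1]],[0,[0.169,-0.267,0.02],[0,0,-1]],[0,[0.169,-0.267,0.02],[0,0,-1]],[0,[0.169,-0.267,0.02],[0,0,-1]],[0,[0,0,0],[0,0,0]],[0,[0,0,0],[0,0,0]]]}}

```text
time: 2.9
eef_pos: [0.5666, 0.1087, 0.2647]
eef_rot: [-2.279, 1.57, 2.414]
wrist_force: [0.3, 0.7, -0.1]
gripper_width: 0.043
```

```bash
cat > look.py <<'E'
import sys
from h import *
t,s=sys.argv[1:3]
T=ctrl.read_camera("top")[180:310,140:380,::-1]; S=ctrl.read_camera("scene")[150:350,130:400,::-1]
a=cv2.resize(T,(480,260)); b=cv2.resize(S,(351,260)); cv2.imwrite(f"pics/{t}.png",cv2.resize(np.vstack([np.hstack([a,np.zeros((260,0,3),np.uint8)]),np.hstack([b,np.zeros((260,129,3),np.uint8)])]),None,fx=1.1,fy=1.1))
E
python3 look.py pre x; python3 -c "
from h import *
s=ctrl.get_state();print(s['eef_pos'],s['gripper_width'])"
```

```text
[0.56631452 0.10988346 0.26477942] 0.04261933287227102
```

View pics/pre.png

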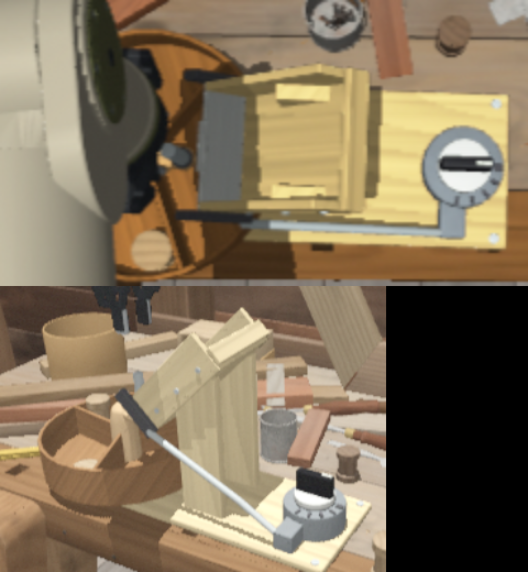

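The fingers are above and beside the peg, whose top is at about (138,373) in the scene part. I'll triangulate the peg from both views.

```bash
python3 - <<'E'
from h import *
print(tri((226.5,211),(216.4,248.5)), pix("scene",[.5666,.109,.195]), pix("top",[.5666,.109,.195]), pix("scene",[.5666,.109,.265]))
E
```

```text
[0.56530201 0.11107968 0.19527605] [227.95029586 211.06952291] [217.17690209 248.10895804] [224.4991873  180.74804267]
```

>>> {"fn": "apply_moves", "kwargs": {"targets": [[0,[0,0,-0.2],[0,0,0]],[0,[0,0,-0.2],[0,0,0]],[0,[0,0,-0.2],[0,0,0]],[0,[0,0,-0.15],[0,0,0]],[0,[0,0,-0.1],[0,0,0]],[0,[0,0,0],[0,0,0]],[1,[0,0,0],[0,0,0]],[1,[0,0,0],[0,0,0]],[1,[0,0,0],[0,0,0]],[1,[0,0,0],[0,0,0]]]}}

```text
time: 4.25
eef_pos: [0.5676, 0.1088, 0.164]
eef_rot: [1.942, 1.569, 0.352]
wrist_force: [0.4, 0.3, 5.5]
gripper_width: 0.0147
```

```bash
cat > arc.py <<'E'
import sys,numpy as np
a0,a1,n=map(float,sys.argv[1:4]); n=int(n)
a=np.radians(np.linspace(a0,a1,n+1)); p=np.c_[np.cos(a),np.sin(a)]*.05/.12
print((p+np.array([.577,.158])/.12)[[0,-1]]*.12); print(np.round(np.diff(p,axis=0),3).tolist())
E
python3 arc.py -101.5 -211.6 16
```

```text
[[0.5670316  0.10900376]
 [0.53441365 0.1841993 ]]
[[-0.048, 0.013], [-0.046, 0.019], [-0.044, 0.024], [-0.041, 0.029], [-0.037, 0.034], [-0.033, 0.038], [-0.028, 0.042], [-0.023, 0.045], [-0.017, 0.047], [-0.011, 0.049], [-0.005, 0.05], [0.001, 0.05], [0.007, 0.05], [0.012, 0.048], [0.018, 0.047], [0.024, 0.044]]
```

>>> {"fn": "apply_moves", "kwargs": {"targets": [[1,[-0.048,0.013,0],[0,0,0]],[1,[-0.046,0.019,0],[0,0,0]],[1,[-0.044,0.024,0],[0,0,0]],[1,[-0.041,0.029,0],[0,0,0]],[1,[-0.037,0.034,0],[0,0,0]],[1,[-0.033,0.038,0],[0,0,0]],[1,[-0.028,0.042,0],[0,0,0]],[1,[-0.023,0.045,0],[0,0,0]],[1,[-0.017,0.047,0],[0,0,0]],[1,[-0.011,0.049,0],[0,0,0]],[1,[-0.005,0.05,0],[0,0,0]],[1,[0.001,0.05,0],[0,0,0]],[1,[0.007,0.05,0],[0,0,0]],[1,[0.012,0.048,0],[0,0,0]],[1,[0.018,0.047,0],[0,0,0]],[1,[0.024,0.044,0],[0,0,0]],[1,[0,0,0],[0,0,0]],[1,[0,0,0],[0,0,0]]]}}

```text
time: 6.5
eef_pos: [0.5315, 0.1873, 0.1638]
eef_rot: [-2.212, 1.565, 2.485]
wrist_force: [-14.0, 4.4, 14.3]
gripper_width: 0.0144
```

>>> {"fn": "apply_moves", "kwargs": {"targets": [[0,[0,0,0],[0,0,0]],[0,[0,0,0],[0,0,0]],[0,[0,0,0.2],[0,0,0]],[0,[0,0,0.4],[0,0,0]],[0,[0,0,0.4],[0,0,0]],[-0.3,[0,0,0.4],[0,0,0]],[-0.3,[-0.02,-0.25,0.1],[0,0,0]],[-0.3,[-0.02,-0.4,0],[0,0,0]],[-0.3,[-0.02,-0.4,0],[0,0,0]],[-0.3,[-0.02,-0.4,0],[0,0,0]],[-0.3,[-0.02,-0.4,0],[0,0,0]],[-0.3,[-0.02,-0.4,0],[0,0,0]],[-0.3,[-0.02,-0.4,0],[0,0,0]],[-0.3,[-0.02,-0.4,0],[0,0,0]],[-0.3,[-0.02,-0.4,0],[0,0,0]],[-0.3,[0,-0.4,0],[0,0,0]],[-0.3,[0,-0.4,0],[0,0,0]],[-0.3,[0,0,0],[0,0,0]]]}}

```text
time: 8.75
eef_pos: [0.5102, -0.3309, 0.3421]
eef_rot: [-0.797, 1.567, -2.395]
wrist_force: [-0.0, -0.1, -0.3]
gripper_width: 0.0554
```

```bash
python3 - <<'E'
from h import *
T=ctrl.read_camera("top")[:,:,::-1]; cv2.imwrite("pics/t2full.png",T); S=ctrl.read_camera("scene")[:,:,::-1]; cv2.imwrite("pics/s2full.png",S)
cv2.imwrite("pics/t2.png",cv2.resize(T[185:315,140:270],None,fx=4.5,fy=4.5,interpolation=cv2.INTER_CUBIC))
for c in("scene","top"):
    for n in("tall_1","short_1"): print(c,n,[(np.round(d["location"],1).tolist(),round(d["score"],2)) for d in ctrl.recognise(c,n)])
print(ctrl.get_state()["eef_pos"])
E
```

```text
scene tall_1 [([340.7, 400.4], 0.77)]
scene short_1 [([371.6, 457.3], 0.95), ([334.8, 484.1], 0.86), ([320.0, 415.2], 0.69)]
top tall_1 [([279.7, 403.9], 0.53), ([271.6, 222.6], 0.24)]
top short_1 [([244.9, 402.1], 0.65), ([233.2, 445.4], 0.48)]
[ 0.51333779 -0.32442276  0.34299559]
```

View pics/t2.png

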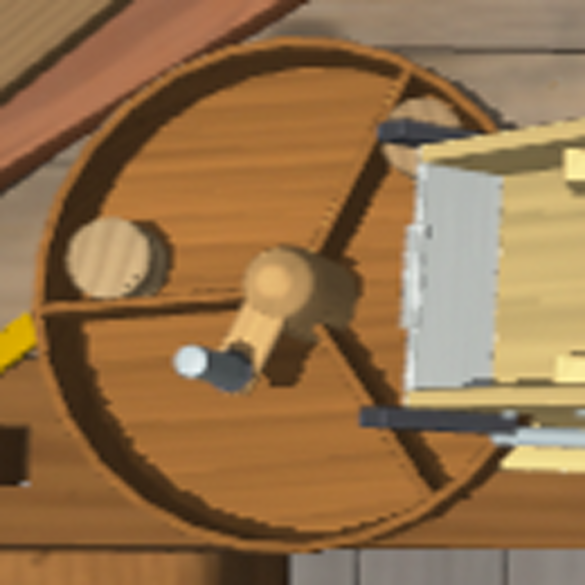

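Now the tall sample is in the compartment on the chute side at (420,140), and the short sample is at left (110,258). I'll measure the divider angles from the top edges.

```bash
python3 - <<'E'
from h import *
f=lambda u,v,z: ray("top",140+u/4.5,185+v/4.5,z)
R=np.array([f(*q,.085)[:2] for q in((36,300),(290,550),(280,40),(90,450),(110,120),(180,517),(400,65))])
A=np.c_[2*R,np.ones(len(R))]; c=np.linalg.lstsq(A,(R**2).sum(1),rcond=None)[0]; print("rim c",c[:2],"r",np.sqrt(c[2]+c[:2]@c[:2]))
hub=f(275,282,.13); peg=f(193,362,.195); print("hub",hub,"peg",peg,np.linalg.norm((peg-hub)[:2]))
ang=lambda p,c:np.degrees(np.arctan2(p[1]-c[1],p[0]-c[0]))
C=c[:2]; print("peg ang",ang(peg,hub),ang(peg,C))
for q,i in (((48,309),(235,298)),((408,72),(320,240)),((440,485),(330,335))):
    p=f(*q,.085);j=f(*i,.085); print(ang(p,hub),ang(p,C),"line",ang(p,j))
gl=f(405,390,.18);gu=f(420,165,.18);print("gate",gl,gu,ang(gu,gl))
print("tall",tri((400.4,340.7),(403.9,279.7)),ray("top",403.9,279.7,.05))
E
```

```text
rim c [0.57525267 0.16066349] r 0.1335772748340638
hub [0.57394214 0.15880622 0.13      ] peg [0.52897853 0.1801066  0.195     ] 0.049753708596755986
peg ang 154.65192054714385 157.2092159642241
94.75372301971927 95.40751858655692 line 93.93032987294413
-25.079310854306947 -26.062238251783775 line -25.457259701230125
-141.77791738517683 -141.49370145952167 line -142.25584766575997
gate [0.51742991 0.08261292 0.18      ] [0.62656267 0.07904351 0.18      ] -1.8733078009471098
tall [ 0.50731257 -0.31939811  0.04126436] [ 0.50807541 -0.31978213  0.05      ]
```

The tall bin's centre is at about -85° and the chute at -91.7°, so it is 6.5° short because the peg slid along the pads. I'll go back, pinch it with the jaws set tangentially and correct.

>>> {"fn": "apply_moves", "kwargs": {"targets": [[0,[0.01,0.3,0],[0,0,1]],[0,[0.01,0.324,0],[0,0,1]],[0,[0.01,0.324,0],[0,0,1]],[0,[0.01,0.324,0],[0,0,1]],[0,[0.01,0.324,0],[0,0,1]],[0,[0.01,0.324,0],[0,0,1]],[0,[0.01,0.324,0],[0,0,1]],[0,[0.01,0.324,0],[0,0,1]],[0,[0.01,0.324,0],[0,0,1]],[0,[0.01,0.324,0],[0,0,1]],[0,[0.01,0.324,0],[0,0,1]],[0,[0.01,0.324,0],[0,0,1]],[0,[0.01,0.324,0],[0,0,1]],[0,[0,0,-0.3],[0,0,0]],[0,[0,0,-0.3],[0,0,0]],[0,[0,0,0],[0,0,0]]]}}

```text
time: 11.05
eef_pos: [0.5269, 0.1775, 0.2681]
eef_rot: [-2.162, 1.565, -2.71]
wrist_force: [-0.4, -1.1, 0.2]
gripper_width: 0.0424
```

>>> {"fn": "apply_moves", "kwargs": {"targets": [[0,[0.016,0.025,-0.25],[0,0,0]],[0,[0,0,-0.25],[0,0,0]],[0,[0,0,-0.2],[0,0,0]],[0,[0,0,-0.17],[0,0,0]],[0,[0,0,0],[0,0,0]],[1,[0,0,0],[0,0,0]],[1,[0,0,0],[0,0,0]],[1,[0,0,0],[0,0,0]],[1,[0,0,0],[0,0,0]]]}}

```text
time: 12.18
eef_pos: [0.5316, 0.1808, 0.1688]
eef_rot: [1.066, 1.566, 0.517]
wrist_force: [1.1, 2.2, 6.5]
gripper_width: 0.014
```

```bash
sed -i 's/.577,.158/.574,.159/' arc.py; python3 arc.py 154.5 148.3 3; python3 - <<'E'
from h import *
s=ctrl.get_state();print(s['eef_pos'],s['wrist_force'])
from scipy.spatial.transform import Rotation as Ro
print(Ro.from_euler("xyz",s["eef_rot"]).as_matrix().round(3))
E
```

```text
[[0.52887074 0.18052555]
 [0.53145944 0.18527358]]
[[0.007, 0.013], [0.007, 0.013], [0.008, 0.013]]
[0.53163163 0.18082679 0.16882456] [1.12184913 2.17820111 6.49270033]
[[ 0.004  0.522  0.853]
 [ 0.002  0.853 -0.522]
 [-1.     0.004  0.002]]
```

>>> {"fn": "apply_moves", "kwargs": {"targets": [[1,[0.011,0.018,0],[0,0,0]],[1,[0.011,0.018,0],[0,0,0]],[1,[0,0,0],[0,0,0]],[1,[0,0,0],[0,0,0]],[0,[0,0,0],[0,0,0]],[0,[0,0,0],[0,0,0]],[0,[0,0,0.2],[0,0,0]],[0,[0,0,0.4],[0,0,0]],[0,[0,0,0.4],[0,0,0]],[-0.3,[0,0,0.4],[0,0,0]],[-0.3,[-0.014,-0.25,0.1],[0,0,-1]],[-0.3,[-0.014,-0.4,0],[0,0,-1]],[-0.3,[-0.014,-0.4,0],[0,0,-1]],[-0.3,[-0.014,-0.4,0],[0,0,-1]],[-0.3,[-0.014,-0.4,0],[0,0,-1]],[-0.3,[-0.014,-0.4,0],[0,0,-1]],[-0.3,[-0.014,-0.4,0],[0,0,-1]],[-0.3,[-0.014,-0.4,0],[0,0,-1]],[-0.3,[-0.014,-0.4,0],[0,0,-1]],[-0.3,[0,-0.4,0],[0,0,-1]]]}}

```text
time: 14.68
eef_pos: [0.5166, -0.2802, 0.3459]
eef_rot: [-2.134, 1.57, 2.795]
wrist_force: [0.5, -0.4, -0.5]
gripper_width: 0.0555
```

>>> {"fn": "apply_moves", "kwargs": {"targets": [[-0.3,[0,-0.3,-0.2],[0,0,-1]],[-0.3,[0,-0.1,-0.3],[0,0,-1]],[-0.3,[0,0,-0.3],[0,0,-1]],[-0.3,[0,0,0],[0,0,0]],[-0.3,[0,0,0],[0,0,0]]]}}

```text
time: 15.3
eef_pos: [0.5178, -0.3263, 0.2517]
eef_rot: [0.929, 1.57, -0.66]
wrist_force: [0.2, 0.2, 1.0]
gripper_width: 0.0555
```

```bash
python3 - <<'E'
from h import *
T=ctrl.read_camera("top")[:,:,::-1]; S=ctrl.read_camera("scene")[:,:,::-1]
cv2.imwrite("pics/t3.png",cv2.resize(T[185:315,140:270],None,fx=4.5,fy=4.5,interpolation=cv2.INTER_CUBIC)); cv2.imwrite("pics/t3f.png",T);cv2.imwrite("pics/s3f.png",S)
for c in("scene","top"):
    for n in("tall_1","short_1"): print(c,n,[(np.round(d["location"],1).tolist(),round(d["score"],2)) for d in ctrl.recognise(c,n)])
print(ctrl.get_state()["eef_pos"])
E
```

```text
scene tall_1 [([340.8, 399.0], 0.86), ([253.9, 190.2], 0.2)]
scene short_1 [([336.3, 484.1], 0.77), ([371.0, 458.5], 0.64), ([320.0, 418.3], 0.61), ([343.4, 400.9], 0.46)]
top tall_1 [([279.8, 404.5], 0.79)]
top short_1 [([245.3, 401.7], 0.81), ([230.2, 453.0], 0.69)]
[ 0.51805173 -0.32608882  0.25146828]
```

View pics/t3.png

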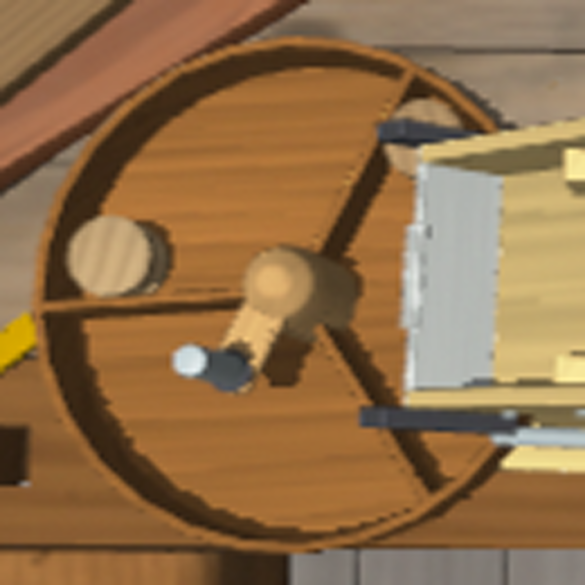

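It moved only about 1°: the commanded step was mostly lost to compliance. I'll repeat the correction and check the state before letting go.

>>> {"fn": "apply_moves", "kwargs": {"targets": [[0,[0.007,0.3,0.3],[0,0,1]],[0,[0.007,0.327,0.3],[0,0,1]],[0,[0.007,0.327,0.17],[0,0,1]],[0,[0.007,0.327,0],[0,0,1]],[0,[0.007,0.327,0],[0,0,1]],[0,[0.007,0.327,0],[0,0,1]],[0,[0.007,0.327,0],[0,0,1]],[0,[0.007,0.327,0],[0,0,1]],[0,[0.007,0.327,0],[0,0,1]],[0,[0.007,0.327,0],[0,0,1]],[0,[0.007,0.327,0],[0,0,1]],[0,[0.007,0.327,0],[0,0,1]],[0,[0.007,0.327,0],[0,0,1]],[0,[0,0,-0.3],[0,0,0]],[0,[0,0,-0.4],[0,0,0]],[0,[0,0,-0.3],[0,0,0]],[0,[0,0,0],[0,0,0]],[0,[0,0,0],[0,0,0]]]}}

```text
time: 17.85
eef_pos: [0.5295, 0.1817, 0.2245]
eef_rot: [0.895, 1.569, 0.347]
wrist_force: [0.9, 0.5, 0.7]
gripper_width: 0.0427
```

>>> {"fn": "apply_moves", "kwargs": {"targets": [[0,[0,0,-0.25],[0,0,0]],[0,[0,0,-0.25],[0,0,0]],[0,[0,0,0],[0,0,0]],[1,[0,0,0],[0,0,0]],[1,[0,0,0],[0,0,0]],[1,[0,0,0],[0,0,0]],[1,[0,0,0],[0,0,0]],[1,[0,0,0],[0,0,0]]]}}

```text
time: 18.85
eef_pos: [0.5304, 0.1821, 0.1657]
eef_rot: [1.056, 1.566, 0.507]
wrist_force: [1.1, 1.0, 7.4]
gripper_width: 0.0142
```

>>> {"fn": "apply_moves", "kwargs": {"targets": [[1,[0.011,0.018,0],[0,0,0]],[1,[0.011,0.018,0],[0,0,0]],[1,[0,0,0],[0,0,0]],[1,[0,0,0],[0,0,0]],[1,[0,0,0],[0,0,0]]]}}

```text
time: 19.48
eef_pos: [0.5314, 0.1844, 0.1656]
eef_rot: [1.303, 1.57, 0.752]
wrist_force: [-9.8, -3.7, 13.4]
gripper_width: 0.0148
```

>>> {"fn": "apply_moves", "kwargs": {"targets": [[1,[0.011,0.018,0],[0,0,0]],[1,[0.011,0.018,0],[0,0,0]],[1,[0,0,0],[0,0,0]],[1,[0,0,0],[0,0,0]]]}}

```text
time: 19.98
eef_pos: [0.5334, 0.1897, 0.1656]
eef_rot: [2.412, 1.569, 1.862]
wrist_force: [-10.8, -2.1, 15.2]
gripper_width: 0.014
```

>>> {"fn": "apply_moves", "kwargs": {"targets": [[0,[0,0,0],[0,0,0]],[0,[0,0,0],[0,0,0]],[0,[0,0,0.2],[0,0,0]],[0,[0,0,0.4],[0,0,0]],[0,[0,0,0.4],[0,0,0]],[-0.3,[0,0,0.4],[0,0,0]],[-0.3,[-0.018,-0.25,0.1],[0,0,-1]],[-0.3,[-0.018,-0.4,0],[0,0,-1]],[-0.3,[-0.018,-0.4,0],[0,0,-1]],[-0.3,[-0.018,-0.4,0],[0,0,-1]],[-0.3,[-0.018,-0.4,0],[0,0,-1]],[-0.3,[-0.018,-0.4,0],[0,0,-1]],[-0.3,[-0.018,-0.4,0],[0,0,-1]],[-0.3,[-0.018,-0.4,0],[0,0,-1]],[-0.3,[-0.018,-0.4,0],[0,0,-1]],[-0.3,[-0.018,-0.4,0],[0,0,-1]],[-0.3,[-0.018,-0.3,-0.2],[0,0,-1]],[-0.3,[0,-0.08,-0.3],[0,0,-1]],[-0.3,[0,0,-0.3],[0,0,-1]],[-0.3,[0,0,0],[0,0,0]]]}}

```text
time: 22.48
eef_pos: [0.508, -0.3176, 0.2438]
eef_rot: [-1.973, 1.564, 2.719]
wrist_force: [1.1, 0.6, 0.8]
gripper_width: 0.0557
```

```bash
cat > car.py <<'E'
# carousel angle from the top picture: rotate the polar-unwrapped rim-level ring of a reference picture onto the new one
import sys
from h import *
H=np.array([.574,.1595])
def ring(T):
    th=np.radians(np.arange(-20,250,.25)); th=th  # world angles away from the chute
    rows=[]
    for r in (.05,.06,.07,.08,.09,.10,.11):
        P=np.array([pix("top",[H[0]+r*np.cos(a),H[1]+r*np.sin(a),.085]) for a in th],np.float32)
        rows.append(cv2.remap(T,P[:,0].reshape(1,-1),P[:,1].reshape(1,-1),cv2.INTER_LINEAR)[0])
    return th,np.array(rows,float)
def divs(T):
    # brightness of the thin divider top (lighter than the floor on either side), averaged over radii
    th,R=ring(cv2.cvtColor(T,cv2.COLOR_BGR2GRAY)); m=R.mean(0); k=12
    s=m-np.minimum(np.roll(m,k),np.roll(m,-k)); return np.degrees(th),m,s
E
python3 - <<'E'
from h import *
T=ctrl.read_camera("top")[:,:,::-1]; cv2.imwrite("pics/t4f.png",T); cv2.imwrite("pics/t4.png",cv2.resize(T[185:315,140:270],None,fx=4.5,fy=4.5,interpolation=cv2.INTER_CUBIC))
# peg top: brightest bluish-white blob near carousel
for n in("t2full","t3f","t4f"):
    I=cv2.imread(f"pics/{n}.png").astype(int); sub=I[240:290,165:205]; m=(sub[:,:,0]>sub[:,:,2]-5)&(sub.sum(2)>450); ys,xs=np.nonzero(m)
    p=ray("top",xs.mean()+165,ys.mean()+240,.195); print(n,len(xs),p,np.degrees(np.arctan2(p[1]-.1592,p[0]-.5742)))
print(ctrl.get_state()["eef_pos"])
E
```

```text
t2full 36 [0.53038163 0.18134832 0.195     ] 153.1853457877173
t3f 33 [0.5305451  0.18225283 0.195     ] 152.16281878924923
t4f 32 [0.53303931 0.18746655 0.195     ] 145.52119127268372
[ 0.50905559 -0.31804582  0.24618365]
```

View pics/t4.png

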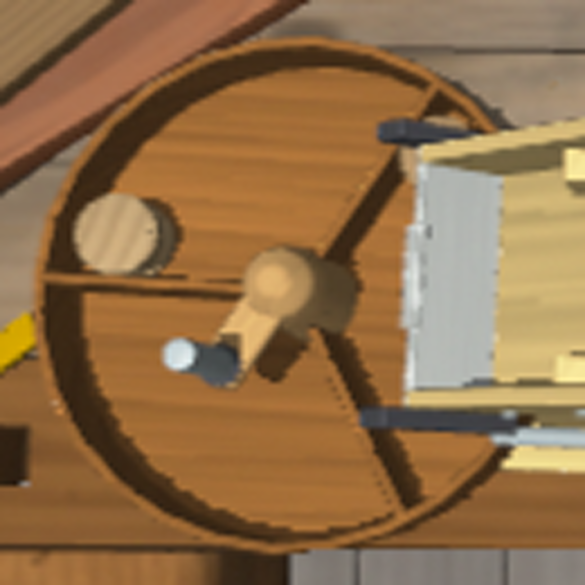

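```bash
python3 - <<'E'
from h import *
f=lambda u,v,z: ray("top",140+u/4.5,185+v/4.5,z)
hub=np.array([.5742,.1595])
ang=lambda p,c:np.degrees(np.arctan2(p[1]-c[1],p[0]-c[0]))
for q,i in (((45,279),(240,291)),((437,88),(328,240)),((405,520),(325,335))):
    p=f(*q,.085);j=f(*i,.085); print(ang(p,hub),"line",ang(p,j))
import math
for n,l in (("tall",(399,341,404.3,279.8)),("s1",(417,320,402,245)),("s2",(458.3,371.3,447,284.5))): print(n,tri(l[:2],l[2:]))
for n,u,v,z in(("tall",404.3,279.8,.04),("s1",402,245,.03),("s2",447,284.5,.03)): print(n,ray("top",u,v,z))
E
```

```text
87.88130555756175 line 86.9896582955122
-33.26562014005521 line -33.649261124695364
-152.3331050194624 line -154.7501836525847
tall [ 0.50629756 -0.31881086  0.04147793]
s1 [ 0.596042   -0.32140601  0.02861159]
s2 [ 0.49656121 -0.42984353  0.02437298]
tall [ 0.50820335 -0.3228502   0.04      ]
s1 [ 0.59573623 -0.32080135  0.03      ]
s2 [ 0.49779575 -0.43142204  0.03      ]
```

The carousel is now within about 1° of target (divider at 87.2° against 88.3°). Now I'll grasp the tall spool at (0.507,-0.320).

>>> {"fn": "apply_moves", "kwargs": {"targets": [[-0.3,[-0.012,-0.015,-0.4],[0,0,0]],[-0.3,[0,0,-0.4],[0,0,0]],[-0.3,[0,0,-0.4],[0,0,0]],[-0.3,[0,0,-0.4],[0,0,0]],[-0.3,[0,0,-0.22],[0,0,0]],[-0.3,[0,0,0],[0,0,0]],[1,[0,0,0],[0,0,0]],[1,[0,0,0],[0,0,0]],[1,[0,0,0],[0,0,0]],[1,[0,0,0],[0,0,0]]]}}

```text
time: 23.78
eef_pos: [0.51, -0.321, 0.0312]
eef_rot: [1.146, 1.567, -0.444]
wrist_force: [-0.9, 0.8, 7.4]
gripper_width: 0.0386
```

>>> {"fn": "apply_moves", "kwargs": {"targets": [[-0.3,[0,0,0],[0,0,0]],[-0.3,[0,0,0],[0,0,0]],[-0.3,[0,0,-0.07],[0,0,0]],[-0.3,[0,0,0],[0,0,0]]]}}

```text
time: 24.28
eef_pos: [0.5082, -0.3193, 0.019]
eef_rot: [-2.044, 1.569, 2.649]
wrist_force: [-1.2, -0.1, 0.1]
gripper_width: 0.0557
```

>>> {"fn": "apply_moves", "kwargs": {"targets": [[-0.3,[0,0,0.03],[0,0,0]],[1,[0,0,0],[0,0,0]],[1,[0,0,0],[0,0,0]],[1,[0,0,0],[0,0,0]],[1,[0,0,0],[0,0,0]]]}}

```text
time: 24.9
eef_pos: [0.5089, -0.3203, 0.0245]
eef_rot: [0.984, 1.57, -0.606]
wrist_force: [-2.6, 0.9, 5.8]
gripper_width: 0.0373
```

>>> {"fn": "apply_moves", "kwargs": {"targets": [[1,[0,0,0.1],[0,0,0]],[1,[0,0,0.3],[0,0,0]],[1,[0,0,0.4],[0,0,0]],[1,[0,0,0.4],[0,0,0]],[1,[0,0,0.4],[0,0,0]],[1,[0,0,0.4],[0,0,0]],[1,[0,0,0.4],[0,0,0]],[1,[0,0,0.4],[0,0,0]]]}}

```text
time: 25.9
eef_pos: [0.5082, -0.3197, 0.3622]
eef_rot: [1.287, 1.57, -0.303]
wrist_force: [0.7, -0.6, -0.5]
gripper_width: 0.0374
```

>>> {"fn": "apply_moves", "kwargs": {"targets": [[1,[0.05,0.257,0],[0,0,0]],[1,[0.05,0.257,0],[0,0,0]],[1,[0.05,0.257,0],[0,0,0]],[1,[0.05,0.257,0],[0,0,0]],[1,[0.05,0.257,0],[0,0,0]],[1,[0.05,0.257,0],[0,0,0]],[1,[0.05,0.257,0],[0,0,0]],[1,[0.05,0.257,0],[0,0,0]],[1,[0.05,0.257,0],[0,0,0]],[1,[0.05,0.257,0],[0,0,0]],[1,[0,0,0],[0,0,0]],[1,[0,0,0],[0,0,0]]]}}

```text
time: 27.4
eef_pos: [0.5685, -0.0123, 0.3602]
eef_rot: [0.601, 1.57, -0.99]
wrist_force: [-0.8, -0.6, -0.0]
gripper_width: 0.0377
```

>>> {"fn": "apply_moves", "kwargs": {"targets": [[1,[0,0,-0.3],[0,0,0]],[1,[0,0,-0.3],[0,0,0]],[1,[0,0,-0.15],[0,0,0]],[1,[0,0,0],[0,0,0]],[-0.25,[0,0,0],[0,0,0]],[-0.25,[0,0,0],[0,0,0]],[-0.25,[0,0,0],[0,0,0]],[-0.25,[0,0,0.3],[0,0,0]],[-0.25,[0,0,0.4],[0,0,0]],[-0.25,[0,-0.2,0.2],[0,0,0]],[-0.25,[-0.05,-0.4,0],[0,0,0]],[-0.25,[0,-0.4,0],[0,0,0]],[-0.25,[0,-0.3,0],[0,0,0]],[-0.25,[0,-0.15,0],[0,0,0]],[-0.25,[0,0,0],[0,0,0]]]}}

```text
time: 29.28
eef_pos: [0.5626, -0.1861, 0.3777]
eef_rot: [-0.649, 1.571, -2.24]
wrist_force: [-0.7, -0.4, 0.5]
gripper_width: 0.0534
```

```bash
python3 - <<'E'
from h import *
T=ctrl.read_camera("top")[:,:,::-1]; S=ctrl.read_camera("scene")[:,:,::-1]
cv2.imwrite("pics/d1.png",np.hstack([cv2.resize(T[185:315,180:380],(480,312),interpolation=cv2.INTER_CUBIC),cv2.resize(S[150:350,200:400],(312,312))]))
print(ctrl.get_state()["eef_pos"]); p=pix("top",[.563,-.19,.09]);print(p)
E
```

```text
[ 0.56331736 -0.18370033  0.3775982 ]
[352.40654277 255.39569776]
```

View pics/d1.png

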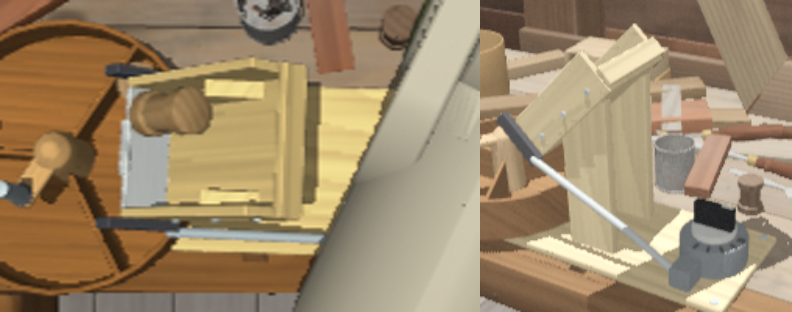

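The tall spool lies in the chute against the shut gate, at (170,110) in the crop. Next I'll grip the dial.

>>> {"fn": "apply_moves", "kwargs": {"targets": [[-0.25,[0.006,-0.053,-0.4],[0,0,0]],[-0.25,[0,0,-0.4],[0,0,0]],[-0.25,[0,0,-0.4],[0,0,0]],[-0.25,[0,0,-0.4],[0,0,0]],[-0.25,[0,0,-0.4],[0,0,0]],[-0.25,[0,0,-0.2],[0,0,0]],[-0.25,[0,0,0],[0,0,0]],[-0.25,[0,0,0],[0,0,0]]]}}

```text
time: 30.38
eef_pos: [0.5646, -0.1909, 0.1151]
eef_rot: [1.534, 1.569, -0.054]
wrist_force: [0.9, 0.1, 0.7]
gripper_width: 0.0533
```

```bash
cat > st.py <<'E'
from h import *
from scipy.spatial.transform import Rotation as Ro
s=ctrl.get_state();M=Ro.from_euler("xyz",s["eef_rot"]).as_matrix()
print(s["time"],s["eef_pos"].round(4),"jaw deg",np.degrees(np.arctan2(M[1,1],M[0,1])).round(1),"tool x",M[:,0].round(3),"F",s["wrist_force"].round(1),"T",s["ft_torque"].round(2),"w",round(s["gripper_width"],4),"q",s["q"].round(2))
E
python3 st.py
```

```text
30.375 [ 0.5646 -0.1909  0.1151] jaw deg -1.0 tool x [ 0.002 -0.    -1.   ] F [0.9 0.1 0.7] T [-0.03  0.02  0.07] w 0.0533 q [-0.26  0.47  0.71  1.64 -0.33  1.15  0.51]
```

>>> {"fn": "apply_moves", "kwargs": {"targets": [[-0.25,[0,0,-0.2],[0,0,0]],[-0.25,[0,0,-0.18],[0,0,0]],[-0.25,[0,0,0],[0,0,0]],[1,[0,0,0],[0,0,0]],[1,[0,0,0],[0,0,0]],[1,[0,0,0],[0,0,0]],[1,[0,0,0],[0,0,0]],[1,[0,0,0],[0,0,0]]]}}

```text
time: 31.38
eef_pos: [0.5677, -0.1922, 0.0703]
eef_rot: [1.317, 1.562, -0.272]
wrist_force: [13.5, -3.0, -4.9]
gripper_width: 0.0129
```

>>> {"fn": "apply_moves", "kwargs": {"targets": [[1,[0,0,0],[0,0,-1]],[1,[0,0,0],[0,0,-1]],[1,[0,0,0],[0,0,-1]],[1,[0,0,0],[0,0,-1]],[1,[0,0,0],[0,0,-1]],[1,[0,0,0],[0,0,-1]],[1,[0,0,0],[0,0,-1]],[1,[0,0,0],[0,0,-1]],[1,[0,0,0],[0,0,-1]],[1,[0,0,0],[0,0,-1]],[1,[0,0,0],[0,0,-1]],[1,[0,0,0],[0,0,-1]],[1,[0,0,0],[0,0,-1]],[1,[0,0,0],[0,0,-1]],[1,[0,0,0],[0,0,0]]]}}

```text
time: 33.25
eef_pos: [0.5641, -0.1896, 0.0702]
eef_rot: [-2.255, 1.567, 1.319]
wrist_force: [-6.0, 8.1, 16.3]
gripper_width: 0.0128
```

```bash
python3 st.py
```

```text
33.25 [ 0.5641 -0.1896  0.0702] jaw deg -65.2 tool x [ 0.001  0.004 -1.   ] F [-6.   8.1 16.3] T [2.02 1.68 0.03] w 0.0128 q [-0.4   0.62  0.93  1.69 -0.55  1.12 -0.44]
```

>>> {"fn": "apply_moves", "kwargs": {"targets": [[1,[0,0,0],[0,0,-1]],[1,[0,0,0],[0,0,-1]],[1,[0,0,0],[0,0,-0.5]],[1,[0,0,0],[0,0,0]],[1,[0,0,0],[0,0,0]]]}}

```text
time: 33.88
eef_pos: [0.5639, -0.1888, 0.0702]
eef_rot: [-1.876, 1.565, 1.5]
wrist_force: [-8.8, 11.2, 18.6]
gripper_width: 0.0132
```

```bash
python3 st.py;  python3 - <<'E'
from h import *
T=ctrl.read_camera("top")[:,:,::-1]; S=ctrl.read_camera("scene")[:,:,::-1]
cv2.imwrite("pics/d2.png",np.hstack([cv2.resize(T[185:315,140:340],(480,312),interpolation=cv2.INTER_CUBIC),cv2.resize(S[150:350,200:400],(312,312))]))
E
```

```text
33.875 [ 0.5639 -0.1888  0.0702] jaw deg -76.6 tool x [ 0.     0.005 -1.   ] F [-8.8 11.2 18.6] T [2.6  2.05 0.07] w 0.0132 q [-0.42  0.64  0.98  1.69 -0.58  1.14 -0.62]
```

View pics/d2.png

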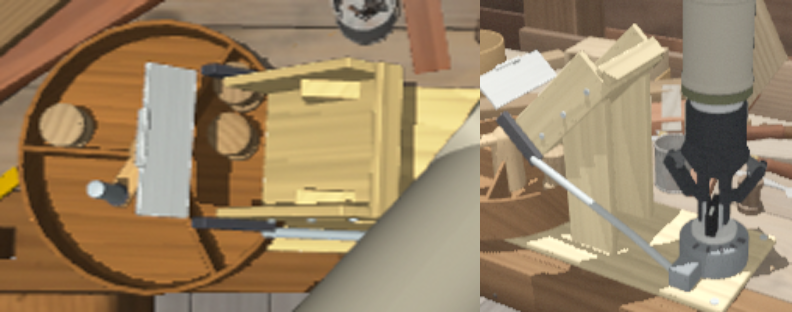

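The gate is open and the tall spool has slid into the compartment at (232,135), next to its sample. I'll turn the dial back to zero.

>>> {"fn": "apply_moves", "kwargs": {"targets": [[1,[0,0,0],[0,0,1]],[1,[0,0,0],[0,0,1]],[1,[0,0,0],[0,0,1]],[1,[0,0,0],[0,0,1]],[1,[0,0,0],[0,0,1]],[1,[0,0,0],[0,0,1]],[1,[0,0,0],[0,0,1]],[1,[0,0,0],[0,0,1]],[1,[0,0,0],[0,0,1]],[1,[0,0,0],[0,0,1]],[1,[0,0,0],[0,0,1]],[1,[0,0,0],[0,0,1]],[1,[0,0,0],[0,0,1]],[1,[0,0,0],[0,0,1]],[1,[0,0,0],[0,0,1]],[1,[0,0,0],[0,0,1]],[1,[0,0,0],[0,0,0.4]],[1,[0,0,0],[0,0,0]],[1,[0,0,0],[0,0,0]]]}}

```text
time: 36.35
eef_pos: [0.5676, -0.1922, 0.0703]
eef_rot: [1.334, 1.562, -0.262]
wrist_force: [14.2, -2.6, -4.0]
gripper_width: 0.013
```

```bash
python3 st.py
```

```text
36.35 [ 0.5676 -0.1922  0.0703] jaw deg -1.5 tool x [ 0.008 -0.002 -1.   ] F [14.2 -2.6 -4. ] T [-0.51 -2.21 -0.01] w 0.013 q [-0.24  0.52  0.68  1.68 -0.37  1.06  0.53]
```

>>> {"fn": "apply_moves", "kwargs": {"targets": [[0,[0,0,0],[0,0,0]],[0,[0,0,0],[0,0,0]],[0,[0,0,0.4],[0,0,0]],[0,[0,0,0.4],[0,0,0]],[0,[0,0,0.4],[0,0,0]],[0,[0,0,0.4],[0,0,0]],[0,[0,0,0.4],[0,0,0]],[0,[0,0,0.35],[0,0,0]]]}}

```text
time: 37.35
eef_pos: [0.563, -0.192, 0.3523]
eef_rot: [1.71, 1.57, 0.112]
wrist_force: [0.2, -0.6, -0.3]
gripper_width: 0.0425
```

>>> {"fn": "apply_moves", "kwargs": {"targets": [[0,[-0.022,0.263,0],[0,0,1]],[0,[-0.022,0.263,0],[0,0,1]],[0,[-0.022,0.263,0],[0,0,1]],[0,[-0.022,0.263,0],[0,0,1]],[0,[-0.022,0.263,0],[0,0,1]],[0,[-0.022,0.263,0],[0,0,1]],[0,[-0.022,0.263,0],[0,0,1]],[0,[-0.022,0.263,0],[0,0,1]],[0,[-0.022,0.263,0],[0,0,1]],[0,[-0.022,0.263,0],[0,0,1]],[0,[-0.022,0.263,0],[0,0,1]],[0,[-0.022,0.263,0],[0,0,1]],[0,[0,0,-0.4],[0,0,0.4]],[0,[0,0,-0.4],[0,0,0]],[0,[0,0,-0.2],[0,0,0]],[0,[0,0,0],[0,0,0]],[0,[0,0,0],[0,0,0]]]}}

```text
time: 39.48
eef_pos: [0.5325, 0.1876, 0.2314]
eef_rot: [0.978, 1.569, 0.373]
wrist_force: [-0.3, 0.1, 0.5]
gripper_width: 0.0428
```

```bash
python3 st.py
```

```text
39.475 [0.5325 0.1876 0.2314] jaw deg 55.4 tool x [ 0.002  0.001 -1.   ] F [-0.3  0.1  0.5] T [ 0.01 -0.03 -0.02] w 0.0428 q [-0.75  0.26  0.43  1.56 -0.11  1.34  0.66]
```

>>> {"fn": "apply_moves", "kwargs": {"targets": [[0,[0,0,-0.2],[0,0,0]],[0,[0,0,-0.2],[0,0,0]],[0,[0,0,-0.15],[0,0,0]],[0,[0,0,0],[0,0,0]],[1,[0,0,0],[0,0,0]],[1,[0,0,0],[0,0,0]],[1,[0,0,0],[0,0,0]],[1,[0,0,0],[0,0,0]],[1,[0,0,0],[0,0,0]]]}}

```text
time: 40.6
eef_pos: [0.5328, 0.1878, 0.1658]
eef_rot: [1.161, 1.567, 0.556]
wrist_force: [0.8, 2.3, 7.2]
gripper_width: 0.0144
```

```bash
python3 st.py;sed -i 's/.574,.159\b/.574,.1595/' arc.py; python3 arc.py 145.5 28.3 26
```

```text
40.6 [0.5328 0.1878 0.1658] jaw deg 55.3 tool x [ 0.003  0.002 -1.   ] F [0.8 2.3 7.2] T [ 0.28 -0.06  0.17] w 0.0144 q [-0.74  0.3   0.42  1.66 -0.13  1.21  0.68]
[[0.53279369 0.18782031]
 [0.61802387 0.18320441]]
[[0.02, 0.026], [0.022, 0.025], [0.023, 0.023], [0.025, 0.021], [0.027, 0.019], [0.028, 0.017], [0.029, 0.014], [0.03, 0.012], [0.031, 0.01], [0.032, 0.007], [0.032, 0.005], [0.033, 0.002], [0.033, -0.0], [0.033, -0.003], [0.032, -0.006], [0.032, -0.008], [0.031, -0.011], [0.03, -0.013], [0.029, -0.015], [0.028, -0.018], [0.026, -0.02], [0.025, -0.022], [0.023, -0.024], [0.021, -0.025], [0.019, -0.027], [0.017, -0.028]]
```

Grasped exactly as expected. Now I'll lead the peg round, turning the tool with it.

>>> {"fn": "apply_moves", "kwargs": {"targets": [[1,[0.02,0.026,0],[0,0,-0.985]],[1,[0.022,0.025,0],[0,0,-0.985]],[1,[0.023,0.023,0],[0,0,-0.985]],[1,[0.025,0.021,0],[0,0,-0.985]],[1,[0.027,0.019,0],[0,0,-0.985]],[1,[0.028,0.017,0],[0,0,-0.985]],[1,[0.029,0.014,0],[0,0,-0.985]],[1,[0.03,0.012,0],[0,0,-0.985]],[1,[0.031,0.01,0],[0,0,-0.985]],[1,[0.032,0.007,0],[0,0,-0.985]],[1,[0.032,0.005,0],[0,0,-0.985]],[1,[0.033,0.002,0],[0,0,-0.985]],[1,[0.033,0,0],[0,0,-0.985]]]}}

```text
time: 42.22
eef_pos: [0.5759, 0.2129, 0.1658]
eef_rot: [2.797, 1.565, 1.168]
wrist_force: [-0.2, 9.5, 5.7]
gripper_width: 0.0142
```

>>> {"fn": "apply_moves", "kwargs": {"targets": [[1,[0.033,-0.003,0],[0,0,-0.985]],[1,[0.032,-0.006,0],[0,0,-0.985]],[1,[0.032,-0.008,0],[0,0,-0.985]],[1,[0.031,-0.011,0],[0,0,-0.985]],[1,[0.03,-0.013,0],[0,0,-0.985]],[1,[0.029,-0.015,0],[0,0,-0.985]],[1,[0.028,-0.018,0],[0,0,-0.985]],[1,[0.026,-0.02,0],[0,0,-0.985]],[1,[0.025,-0.022,0],[0,0,-0.985]],[1,[0.023,-0.024,0],[0,0,-0.985]],[1,[0.021,-0.025,0],[0,0,-0.985]],[1,[0.019,-0.027,0],[0,0,-0.985]],[1,[0.017,-0.028,0],[0,0,-0.985]],[1,[0,0,0],[0,0,0]],[1,[0,0,0],[0,0,0]],[1,[0,0,0],[0,0,0]]]}}

```text
time: 44.22
eef_pos: [0.6204, 0.1879, 0.1659]
eef_rot: [-3.018, 1.56, 0.616]
wrist_force: [16.3, 14.1, -2.6]
gripper_width: 0.0142
```

```bash
python3 st.py
```

```text
44.225 [0.6204 0.1879 0.1659] jaw deg -61.8 tool x [ 0.009  0.006 -1.   ] F [16.3 14.1 -2.6] T [ 2.76 -3.13 -0.25] w 0.0142 q [-0.87  0.56  0.8   1.43 -0.41  1.3  -1.13]
```

>>> {"fn": "apply_moves", "kwargs": {"targets": [[1,[0.012,-0.022,0],[0,0,-0.4]],[1,[0,0,0],[0,0,0]],[1,[0,0,0],[0,0,0]]]}}

```text
time: 44.6
eef_pos: [0.6214, 0.186, 0.1659]
eef_rot: [-2.88, 1.56, 0.722]
wrist_force: [13.8, 15.5, -2.0]
gripper_width: 0.0141
```

```bash
python3 st.py
```

```text
44.6 [0.6214 0.186  0.1659] jaw deg -63.6 tool x [ 0.008  0.007 -1.   ] F [13.8 15.5 -2. ] T [ 3.04 -2.72 -0.4 ] w 0.0141 q [-0.87  0.57  0.8   1.43 -0.42  1.31 -1.15]
```

>>> {"fn": "apply_moves", "kwargs": {"targets": [[0,[0,0,0],[0,0,0]],[0,[0,0,0],[0,0,0]],[0,[0,0,0.3],[0,0,0]],[0,[0,0,0.4],[0,0,0]],[0,[0,0,0.4],[0,0,0]],[-0.3,[0,0,0.4],[0,0,0]],[-0.3,[-0.016,-0.25,0],[0,0,1]],[-0.3,[-0.016,-0.331,0],[0,0,1]],[-0.3,[-0.016,-0.331,0],[0,0,1]],[-0.3,[-0.016,-0.331,0],[0,0,1]],[-0.3,[-0.016,-0.331,0],[0,0,1]],[-0.3,[-0.016,-0.331,0],[0,0,1]],[-0.3,[-0.016,-0.331,0],[0,0,1]],[-0.3,[-0.016,-0.331,0],[0,0,1]],[-0.3,[-0.016,-0.331,0],[0,0,1]],[-0.3,[-0.016,-0.331,0],[0,0,1]],[-0.3,[-0.016,-0.331,-0.2],[0,0,1]],[-0.3,[-0.016,-0.331,-0.3],[0,0,1]],[-0.3,[-0.016,-0.331,-0.3],[0,0,1]],[-0.3,[0,0,0],[0,0,0.5]]]}}

```text
time: 47.1
eef_pos: [0.5896, -0.3309, 0.244]
eef_rot: [-1.664, 1.563, 3.007]
wrist_force: [-0.1, 0.3, 0.2]
gripper_width: 0.0554
```

```bash
python3 - <<'E'
from h import *
T=ctrl.read_camera("top")[:,:,::-1]; S=ctrl.read_camera("scene")[:,:,::-1]
cv2.imwrite("pics/t5f.png",T);cv2.imwrite("pics/s5f.png",S)
cv2.imwrite("pics/t5.png",np.hstack([cv2.resize(T[185:315,140:270],None,fx=4.5,fy=4.5,interpolation=cv2.INTER_CUBIC)[:,:]]))
I=T.astype(int); sub=I[185:260,140:215]; m=(sub[:,:,0]>sub[:,:,2]-5)&(sub.sum(2)>450); ys,xs=np.nonzero(m)
p=ray("top",np.median(xs)+140,np.median(ys)+185,.195); print(len(xs),p,np.degrees(np.arctan2(p[1]-.1592,p[0]-.5742)))
for c in("scene","top"):
    for n in("short_1",): print(c,n,[(np.round(d["location"],1).tolist(),round(d["score"],2)) for d in ctrl.recognise(c,n)])
E
python3 st.py
```

```text
32 [0.61904501 0.18313721 0.195     ] 28.092253441106184
scene short_1 [([369.9, 457.9], 0.97), ([317.3, 417.1], 0.85), ([334.2, 481.2], 0.66)]
top short_1 [([245.9, 400.4], 0.62)]
47.3 [ 0.5943 -0.3262  0.2493] jaw deg -2.0 tool x [ 0.002 -0.    -1.   ] F [ 0.2  0.7 -0.8] T [-0.03  0.01 -0.04] w 0.0556 q [ 0.03  0.57  0.71  1.19 -0.36  1.5   0.65]
```

View pics/t5.png

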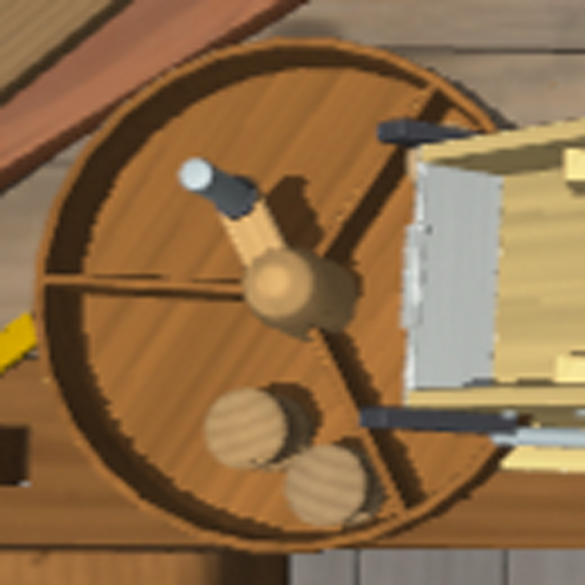

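The carousel is now right for the short bin (peg at 28.1°), with the tall spool beside its sample at lower left. Next I'll grasp the first short spool at (0.5955,-0.321).

>>> {"fn": "apply_moves", "kwargs": {"targets": [[-0.3,[0.01,0.042,-0.4],[0,0,0]],[-0.3,[0,0,-0.4],[0,0,0]],[-0.3,[0,0,-0.4],[0,0,0]],[-0.3,[0,0,-0.4],[0,0,0]],[-0.3,[0,0,-0.25],[0,0,0]],[-0.3,[0,0,-0.1],[0,0,0]],[-0.3,[0,0,0],[0,0,0]],[-0.3,[0,0,0],[0,0,0]]]}}

```text
time: 48.3
eef_pos: [0.5961, -0.3225, 0.0162]
eef_rot: [1.169, 1.568, -0.437]
wrist_force: [0.4, -0.0, 0.5]
gripper_width: 0.0556
```

>>> {"fn": "apply_moves", "kwargs": {"targets": [[-0.3,[0,0.008,-0.085],[0,0,0]],[-0.3,[0,0,0],[0,0,0]],[1,[0,0,0],[0,0,0]],[1,[0,0,0],[0,0,0]],[1,[0,0,0],[0,0,0]],[1,[0,0,0],[0,0,0]],[1,[0,0,0.1],[0,0,0]],[1,[0,0,0.3],[0,0,0]],[1,[0,0,0.4],[0,0,0]],[1,[0,0,0.4],[0,0,0]],[1,[0,0,0.4],[0,0,0]],[1,[0,0,0.4],[0,0,0]],[1,[0,0,0.4],[0,0,0]],[1,[0,0,0.4],[0,0,0]],[1,[0,0,0.1],[0,0,0]]]}}

```text
time: 50.18
eef_pos: [0.5949, -0.3219, 0.3563]
eef_rot: [1.009, 1.565, -0.598]
wrist_force: [-0.3, -0.4, -1.2]
gripper_width: 0.0411
```

```bash
python3 st.py
```

```text
50.175 [ 0.5949 -0.3219  0.3563] jaw deg -2.1 tool x [ 0.005 -0.003 -1.   ] F [-0.3 -0.4 -1.2] T [ 0.02  0.   -0.03] w 0.0411 q [ 0.07  0.56  0.73  0.96 -0.37  1.72  0.62]
```

>>> {"fn": "apply_moves", "kwargs": {"targets": [[1,[-0.012,0.15,0],[0,0,0]],[1,[-0.012,0.27,0],[0,0,0]],[1,[-0.012,0.27,0],[0,0,0]],[1,[-0.012,0.27,0],[0,0,0]],[1,[-0.012,0.27,0],[0,0,0]],[1,[-0.012,0.27,0],[0,0,0]],[1,[-0.012,0.27,0],[0,0,0]],[1,[-0.012,0.27,0],[0,0,0]],[1,[-0.012,0.27,0],[0,0,0]],[1,[-0.012,0.27,0],[0,0,0]],[1,[0,0,0],[0,0,0]],[1,[0,0,-0.3],[0,0,0]],[1,[0,0,-0.3],[0,0,0]],[1,[0,0,-0.2],[0,0,0]],[1,[0,0,-0.06],[0,0,0]],[1,[0,0,0],[0,0,0]]]}}

```text
time: 52.18
eef_pos: [0.5803, -0.012, 0.2488]
eef_rot: [-0.923, 1.57, -2.531]
wrist_force: [-0.4, -0.4, -0.3]
gripper_width: 0.0408
```

>>> {"fn": "apply_moves", "kwargs": {"targets": [[-0.18,[0,0,0],[0,0,0]],[-0.18,[0,0,0],[0,0,0]],[-0.18,[0,0,0],[0,0,0]],[-0.18,[0,0,0.3],[0,0,0]],[-0.18,[0,0,0.4],[0,0,0]],[-0.3,[0,0,0.13],[0,0,0]],[-0.3,[-0.058,-0.29,0],[0,0,0]],[-0.3,[-0.058,-0.29,0],[0,0,0]],[-0.3,[-0.058,-0.29,0],[0,0,0]],[-0.3,[-0.058,-0.29,0],[0,0,0]],[-0.3,[-0.058,-0.29,0],[0,0,0]],[-0.3,[-0.058,-0.29,0],[0,0,0]],[-0.3,[-0.058,-0.29,0],[0,0,0]],[-0.3,[-0.058,-0.29,-0.2],[0,0,0]],[-0.3,[-0.058,-0.29,-0.2],[0,0,0]],[-0.3,[-0.058,-0.29,-0.2],[0,0,0]],[-0.3,[-0.058,-0.29,-0.2],[0,0,0]],[-0.3,[-0.058,-0.29,-0.2],[0,0,0]],[-0.3,[0,0,0],[0,0,0]],[-0.3,[0,0,0],[0,0,0]]]}}

```text
time: 54.68
eef_pos: [0.4971, -0.4287, 0.2281]
eef_rot: [-2.704, 1.57, 1.973]
wrist_force: [0.4, -0.3, 0.5]
gripper_width: 0.0554
```

```bash
python3 st.py; python3 - <<'E'
from h import *
T=ctrl.read_camera("top")[:,:,::-1]; S=ctrl.read_camera("scene")[:,:,::-1]
for c in("scene","top"):
    for n in("short_1",): print(c,n,[(np.round(d["location"],1).tolist(),round(d["score"],2)) for d in ctrl.recognise(c,n)])
cv2.imwrite("pics/d3.png",np.hstack([cv2.resize(T[185:315,180:380],(480,312),interpolation=cv2.INTER_CUBIC),cv2.resize(S[260:420,360:520],(312,312))]))
E
```

```text
54.675 [ 0.4971 -0.4287  0.2281] jaw deg -2.0 tool x [-0.     0.001 -1.   ] F [ 0.4 -0.3  0.5] T [-0.02 -0.02  0.  ] w 0.0554 q [ 0.17  0.54  0.77  1.3  -0.37  1.44  0.88]
scene short_1 [([363.9, 454.7], 0.78), ([333.5, 481.8], 0.64)]
top short_1 [([274.8, 443.6], 0.58), ([236.7, 250.2], 0.56), ([235.0, 454.7], 0.54)]
```

View pics/d3.png

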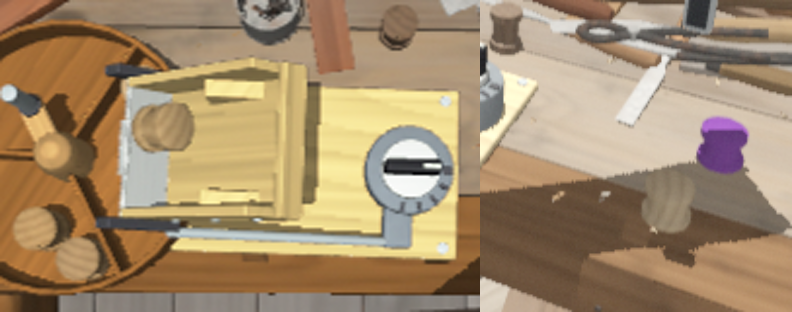

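The first short spool lies against the gate at (163,127). The second has been knocked and is now near scene (455,363), so I'll relocate it.

```bash
python3 - <<'E'
from h import *
print(tri((454.7,363.9),(443.6,274.8)),tri((456.4,362.6),(443.6,274.8)))
print(ray("top",443.6,274.8,.03),ray("scene",454.7,363.9,.02),ray("scene",456.4,362.6,.02))
# same detectors' pixel before the knock: scene (458,371) -> 
print(ray("scene",458.3,371,.02))
E
```

```text
[ 0.51992258 -0.42124186  0.01929275] [ 0.52052065 -0.42213717  0.02167406]
[ 0.52181835 -0.42366567  0.03      ] [ 0.51447263 -0.41658556  0.02      ] [ 0.51918135 -0.41848811  0.02      ]
[ 0.49957179 -0.42628185  0.02      ]
```

>>> {"fn": "apply_moves", "kwargs": {"targets": [[-0.7,[0.1,0.05,-0.2],[0,0,0]],[-0.7,[0.09,0.004,-0.4],[0,0,0]],[-0.7,[0,0,-0.4],[0,0,0]],[-0.7,[0,0,-0.4],[0,0,0]],[-0.7,[0,0,-0.3],[0,0,0]],[-0.7,[0,0,-0.1],[0,0,0]],[-0.7,[0,0,-0.03],[0,0,0]],[-0.7,[0,0,0],[0,0,0]]]}}

```text
time: 55.88
eef_pos: [0.5205, -0.4232, 0.0104]
eef_rot: [0.965, 1.568, -0.641]
wrist_force: [-0.6, -0.6, 0.7]
gripper_width: 0.0729
```

```bash
python3 st.py
```

```text
55.875 [ 0.5205 -0.4232  0.0104] jaw deg -2.0 tool x [ 0.002 -0.001 -1.   ] F [-0.6 -0.6  0.7] T [-0.02 -0.01 -0.02] w 0.0729 q [ 0.2   0.75  0.67  1.5  -0.5   1.07  0.94]
```

>>> {"fn": "apply_moves", "kwargs": {"targets": [[-0.7,[0,0,-0.04],[0,0,0]],[-0.7,[0,0,0],[0,0,0]],[1,[0,0,0],[0,0,0]],[1,[0,0,0],[0,0,0]],[1,[0,0,0],[0,0,0]],[1,[0,0,0],[0,0,0]],[1,[0,0,0],[0,0,0]],[1,[0,0,0.1],[0,0,0]],[1,[0,0,0.3],[0,0,0]],[1,[0,0,0.4],[0,0,0]],[1,[0,0,0.4],[0,0,0]],[1,[0,0,0.4],[0,0,0]],[1,[0,0,0.4],[0,0,0]],[1,[0,0,0.4],[0,0,0]],[1,[0,0,0.4],[0,0,0]],[1,[0,0,0.1],[0,0,0]],[1,[0,0,0],[0,0,0]]]}}

```text
time: 58.0
eef_pos: [0.5195, -0.4229, 0.3526]
eef_rot: [0.868, 1.569, -0.739]
wrist_force: [-0.7, 0.1, -0.2]
gripper_width: 0.0404
```

```bash
python3 st.py
```

```text
58.0 [ 0.5195 -0.4229  0.3526] jaw deg -2.1 tool x [ 0.001 -0.001 -1.   ] F [-0.7  0.1 -0.2] T [-0.    0.01  0.03] w 0.0404 q [ 0.22  0.56  0.78  0.99 -0.39  1.72  0.82]
```

>>> {"fn": "apply_moves", "kwargs": {"targets": [[1,[0.025,0.2,0],[0,0,0]],[1,[0.025,0.29,0],[0,0,0]],[1,[0.025,0.29,0],[0,0,0]],[1,[0.025,0.29,0],[0,0,0]],[1,[0.025,0.29,0],[0,0,0]],[1,[0.025,0.29,0],[0,0,0]],[1,[0.025,0.29,0],[0,0,0]],[1,[0.025,0.29,0],[0,0,0]],[1,[0.025,0.29,0],[0,0,0]],[1,[0.025,0.29,0],[0,0,0]],[1,[0.025,0.29,0],[0,0,0]],[1,[0.025,0.29,0],[0,0,0]],[1,[0,0,0],[0,0,0]],[1,[0,0,-0.3],[0,0,0]],[1,[0,0,-0.3],[0,0,0]],[1,[0,0,-0.2],[0,0,0]],[1,[0,0,-0.05],[0,0,0]],[1,[0,0,0],[0,0,0]]]}}

```text
time: 60.25
eef_pos: [0.5554, -0.0163, 0.2497]
eef_rot: [-1.231, 1.57, -2.838]
wrist_force: [0.5, 0.0, 0.6]
gripper_width: 0.0401
```

>>> {"fn": "apply_moves", "kwargs": {"targets": [[-0.18,[0,0,0],[0,0,0]],[-0.18,[0,0,0],[0,0,0]],[-0.18,[0,0,0],[0,0,0]],[-0.18,[0,0,0.3],[0,0,0]],[-0.18,[0,0,0.4],[0,0,0]],[-0.25,[0,0,0.3],[0,0,0]],[-0.25,[0.022,-0.29,0],[0,0,0]],[-0.25,[0.022,-0.29,0],[0,0,0]],[-0.25,[0.022,-0.29,0],[0,0,0]],[-0.25,[0.005,-0.29,0],[0,0,0]],[-0.25,[0,-0.29,0],[0,0,0]],[-0.25,[0,0,0],[0,0,0]],[-0.25,[0,0,0],[0,0,0]]]}}

```text
time: 61.88
eef_pos: [0.5642, -0.1891, 0.3698]
eef_rot: [-2.649, 1.57, 2.028]
wrist_force: [-0.8, -0.8, 0.6]
gripper_width: 0.0535
```

```bash
python3 st.py; python3 - <<'E'
from h import *
T=ctrl.read_camera("top")[:,:,::-1]; S=ctrl.read_camera("scene")[:,:,::-1]
cv2.imwrite("pics/d4.png",np.hstack([cv2.resize(T[185:315,180:380],(480,312),interpolation=cv2.INTER_CUBIC),cv2.resize(S[150:350,200:400],(312,312))]))
E
```

```text
61.875 [ 0.5642 -0.1891  0.3698] jaw deg -2.0 tool x [-0.     0.001 -1.   ] F [-0.8 -0.8  0.6] T [ 0.03 -0.01  0.05] w 0.0535 q [-0.26  0.36  0.77  1.21 -0.25  1.67  0.42]
```

View pics/d4.png

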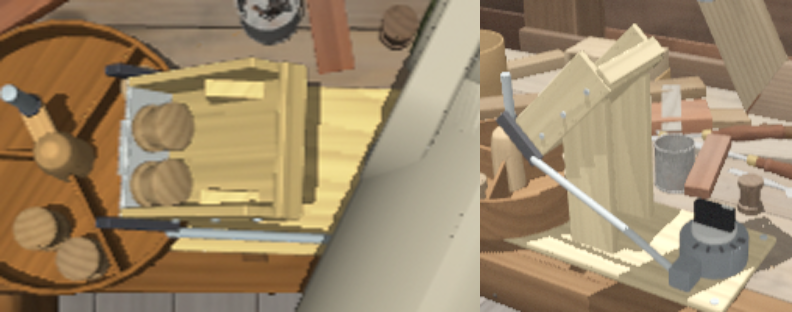

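Both short spools lie side by side at the gate, at (163,127) and (160,182). I'll open the gate. Descending from 0.370 to 0.070 takes -2.5 units.

>>> {"fn": "apply_moves", "kwargs": {"targets": [[-0.25,[0,-0.01,-0.4],[0,0,0]],[-0.25,[0,0,-0.4],[0,0,0]],[-0.25,[0,0,-0.4],[0,0,0]],[-0.25,[0,0,-0.4],[0,0,0]],[-0.25,[0,0,-0.4],[0,0,0]],[-0.25,[0,0,-0.3],[0,0,0]],[-0.25,[0,0,-0.2],[0,0,0]],[-0.25,[0,0,0],[0,0,0]],[1,[0,0,0],[0,0,0]],[1,[0,0,0],[0,0,0]],[1,[0,0,0],[0,0,0]],[1,[0,0,0],[0,0,0]],[1,[0,0,0],[0,0,0]]]}}

```text
time: 63.6
eef_pos: [0.5677, -0.1911, 0.072]
eef_rot: [1.372, 1.563, -0.234]
wrist_force: [10.7, -1.9, -2.7]
gripper_width: 0.0127
```

>>> {"fn": "apply_moves", "kwargs": {"targets": [[1,[0,0,0],[0,0,-1]],[1,[0,0,0],[0,0,-1]],[1,[0,0,0],[0,0,-1]],[1,[0,0,0],[0,0,-1]],[1,[0,0,0],[0,0,-1]],[1,[0,0,0],[0,0,-1]],[1,[0,0,0],[0,0,-1]],[1,[0,0,0],[0,0,-1]],[1,[0,0,0],[0,0,-1]],[1,[0,0,0],[0,0,-1]],[1,[0,0,0],[0,0,-1]],[1,[0,0,0],[0,0,-1]],[1,[0,0,0],[0,0,-1]],[1,[0,0,0],[0,0,-1]],[1,[0,0,0],[0,0,-1]],[1,[0,0,0],[0,0,-1]],[1,[0,0,0],[0,0,-0.4]],[1,[0,0,0],[0,0,0]],[1,[0,0,0],[0,0,0]],[1,[0,0,0],[0,0,0]]]}}

```text
time: 66.1
eef_pos: [0.5649, -0.1885, 0.0719]
eef_rot: [-2.068, 1.566, 1.299]
wrist_force: [-6.3, 8.7, 14.2]
gripper_width: 0.0128
```

```bash
python3 st.py; python3 - <<'E'
from h import *
T=ctrl.read_camera("top")[:,:,::-1]; S=ctrl.read_camera("scene")[:,:,::-1]
cv2.imwrite("pics/d5.png",np.hstack([cv2.resize(T[185:315,140:340],(480,312),interpolation=cv2.INTER_CUBIC),cv2.resize(S[150:350,200:400],(312,312))]))
E
```

```text
66.1 [ 0.5649 -0.1885  0.0719] jaw deg -77.1 tool x [ 0.001  0.004 -1.   ] F [-6.3  8.7 14.2] T [2.06 1.5  0.03] w 0.0128 q [-0.42  0.63  0.98  1.68 -0.58  1.14 -0.63]
```

View pics/d5.png

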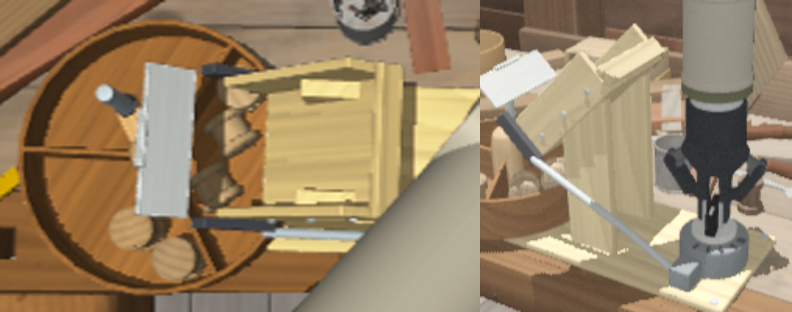

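Both short spools are in the compartment at (230,130) and (215,190), and the chute is empty. I'll shut the gate and back away.

>>> {"fn": "apply_moves", "kwargs": {"targets": [[1,[0,0,0],[0,0,1]],[1,[0,0,0],[0,0,1]],[1,[0,0,0],[0,0,1]],[1,[0,0,0],[0,0,1]],[1,[0,0,0],[0,0,1]],[1,[0,0,0],[0,0,1]],[1,[0,0,0],[0,0,1]],[1,[0,0,0],[0,0,1]],[1,[0,0,0],[0,0,1]],[1,[0,0,0],[0,0,1]],[1,[0,0,0],[0,0,1]],[1,[0,0,0],[0,0,1]],[1,[0,0,0],[0,0,1]],[1,[0,0,0],[0,0,1]],[1,[0,0,0],[0,0,1]],[1,[0,0,0],[0,0,1]],[1,[0,0,0],[0,0,0.4]],[1,[0,0,0],[0,0,0]],[1,[0,0,0],[0,0,0]]]}}

```text
time: 68.58
eef_pos: [0.5677, -0.1911, 0.072]
eef_rot: [1.372, 1.563, -0.233]
wrist_force: [10.5, -2.7, -2.9]
gripper_width: 0.0129
```

```bash
python3 st.py
```

```text
68.575 [ 0.5677 -0.1911  0.072 ] jaw deg -2.0 tool x [ 0.007 -0.002 -1.   ] F [10.5 -2.7 -2.9] T [-0.34 -1.69  0.02] w 0.0129 q [-0.24  0.52  0.68  1.67 -0.37  1.07  0.52]
```

>>> {"fn": "apply_moves", "kwargs": {"targets": [[-0.25,[0,0,0],[0,0,0]],[-0.25,[0,0,0],[0,0,0]],[-0.25,[0,0,0.3],[0,0,0]],[-0.25,[0,0,0.4],[0,0,0]],[-0.25,[0,0,0.4],[0,0,0]],[-0.25,[0,0,0.4],[0,0,0]],[-0.25,[0,0,0.4],[0,0,0]],[-0.25,[0,-0.2,0],[0,0,0]],[-0.25,[0,-0.4,0],[0,0,0]],[-0.25,[0,-0.4,0],[0,0,0]],[-0.25,[0,-0.2,0],[0,0,0]],[-0.25,[0,0,0],[0,0,0]],[-0.25,[0,0,0],[0,0,0]]]}}

```text
time: 70.2
eef_pos: [0.5644, -0.3341, 0.2979]
eef_rot: [-3.073, 1.57, 1.605]
wrist_force: [0.8, -0.3, 0.3]
gripper_width: 0.0535
```

```bash
python3 st.py; python3 - <<'E'
from h import *
T=ctrl.read_camera("top")[:,:,::-1]; S=ctrl.read_camera("scene")[:,:,::-1]
cv2.imwrite("pics/d6.png",np.hstack([cv2.resize(T[185:315,140:380],(480,260),interpolation=cv2.INTER_CUBIC),cv2.resize(S[150:350,130:376],(320,260))]))
E
```

```text
70.2 [ 0.5644 -0.3341  0.2979] jaw deg -2.0 tool x [-0.     0.001 -1.   ] F [ 0.8 -0.3  0.3] T [-0.01 -0.01 -0.04] w 0.0535 q [ 0.02  0.52  0.77  1.17 -0.35  1.58  0.68]
```

View pics/d6.png

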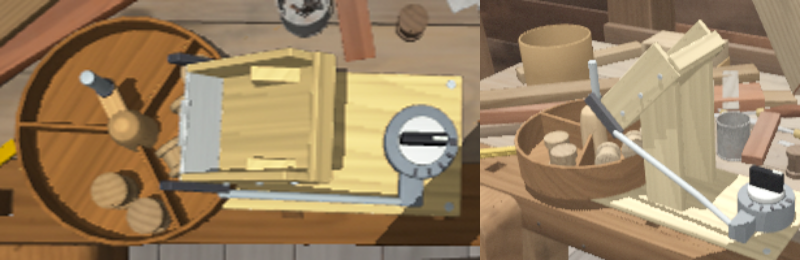

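The final view shows the gate shut, the dial at zero with its mark to -y, the chute empty and the spools in their compartments. The dark spool is untouched at (411,22). I'll hand in the job.

```bash
python3 -c "
from workcell import ctrl
print(ctrl.finish_job(), ctrl.get_state()['time'])"
```

```text
the job is handed in; nothing more can be done
the job is handed in; nothing more can be done
```

I handed the job in after about 70 s of robot time. The one tall spool within reach went into the tall compartment first, then both short spools went together into the short one. Each time I opened the gate to the third click only after loading, and turned the dial back to zero afterwards.

- **Last checks:** The pictures showed the chute empty, the gate shut and the dial's mark at zero. The tall spool stands beside its sample, and both short spools lie in theirs. I never went near the dark or purple spools, and the dark one still stood in its place in the last picture.
- **Carousel:** The first turn for the tall kind stopped about 6.5° short because the peg slipped in the fingers, and one correction barely moved it. I regripped and corrected it again before loading. By my measurement it was then about 1° off for the tall kind and within about 1° for the short kind.
- **Knocked spool:** The second short spool was pushed about 2 cm aside during the run; I found it again before picking it up.
- **Not settled:** A brownish spool in the clutter, about 1 m from the base and out of reach, I took as not part of the job.

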